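# Clear the jammed vial from the analyser's feed chute

### The job

A vial of the wrong, larger size has stuck at the edge of the clear hood in the analyser's sloping feed chute and holds up the three standard vials behind it. Slide the clear guard up the chute, lift the large vial out and lay it in the steel tray without dropping it, so that the three vials run down to the stop; then slide the guard fully shut again. Leave everything else on the bench where it is.

Things in the scene. Friction and masses are not known exactly. Their poses are not given: they have to be found in the camera images.
- feeder: Vial feeder and white analyser, one fixed piece. Origin on the bench below the chute's middle; z up, y horizontally down the chute, x across it (yaw within 0.25). The chute slopes 0.245 rad down to +y. Lane coordinates in mm: x across, u down the slope, h square to the lane floor; in this frame y = u cos(0.245) + h sin(0.245), z = 85 - u sin(0.245) + h cos(0.245).
- lane (a point): Point of the lane floor's middle at u = 0, h = 0. The straight steel lane runs from u = -235 (top, back plate 28 high) to the end stop at u = 92, 64 wide between two side rails only 10 high (h) and 4 thick (x = 32 to 36, both sides). Below, a 10 mm base plate on the bench reaches x = -67 to 83. Axes as feeder.
- hood_edge (a point): Middle of the lower uphill edge of the fixed clear hood: u = 0, h = 33. The hood plate covers x = -31 to 31, u = 0 to 98, h = 33 to 37; its brackets (x = -38 to 38, up to h = 40) start at u = 36; a small sensor stands out to x = -50 at u = 60 to 76. Standard vials pass under it, the large vial does not. Axes as feeder.
- guide (a point): Middle of the top of the guard's guide rail, along the far side of the chute: x = 64 to 74, u = -232 to 4, top at h = 34 (the guard's carriage on it reaches x = 62 and h = 53). Fixed. Axes as feeder.
- housing (a point): Middle of the top of the analyser's white housing at the foot of the chute: a box from x = -125 to 185, y = 107 to 417 of the feeder's frame, 309 tall (pump heads stand 20 out of its -x face). Fixed; keep clear. Axes as feeder.
- guard (a joint): Travel of the clear guard up the chute, m: 0 shut (over the jammed vial), 0.125 fully open (uphill), both hard stops. Starts 0 to 0.03 open. Slides along the slope against a friction of about 2 N and stays where it is left. Open 0.11 or more, it leaves the jammed vial and 95 mm uphill of its centre clear.
- guard_plate (a point): Middle of the top of the guard's clear plate, moving with it: 112 across (x = -38 to 74), 100 along the slope (u = -106 to -6 when shut), at h = 50 to 53, above all the vials. Axes as feeder.
- guard_tab (a point): Centre of the guard's upright black grip tab, moving with it: 40 across the chute, 8 thick along it, 28 high, standing square on the clear plate (plate top 14 below this point, tab top 14 above). Its two broad faces look up and down the chute; it can be pushed either way. When shut it is at x = -10, u = -56, h = 67. Axes as feeder.
- jar_center (a point): Centre of the jammed large vial: amber, white cap, a cylinder 42 across (cap 38), 54 long along its own x axis (cap to -x), about 75 g. It lies across the lane at about u = -18, h = 21, caught 4 mm under the hood's edge, a standard vial against its uphill side: only its flat ends are free, above the 10 mm rails. Draw it 5 to 10 mm back up the slope (the row rolls back), then lift.
- vial1_center (a point): Centre of the first standard vial behind the large one: amber with a white cap, 28 in diameter, 58 long, 32 g, lying across the chute at about u = -52, h = 14. It rolls freely and runs down by itself when the way is clear.
- vial2_center (a point): Centre of the second standard vial, about u = -81 at the start.
- vial3_center (a point): Centre of the third standard vial, about u = -109 at the start.
- rest1 (a point): Where the first vial's centre lies when it is at the stop (u = 78, h = 14).
- rest2 (a point): Where the second vial's centre lies when it rests against the first (u = 50).
- rest3 (a point): Where the third vial's centre lies when it rests against the second (u = 22).
- tray: Open stainless steel tray, fixed, outside 200 (its x) by 140 (its y), 24 high, walls and floor 3 thick. Origin at the centre of its underside. Empty.
- jar: The large vial as a body; the same point as jar_center.
- milk: Bystander: a white capped sample bottle, 66 across, 150 tall; origin at the middle of its underside. To be left alone.
- beaker: Bystander: a clear beaker, 70 across, 85 tall; origin at the middle of its underside. To be left alone.
- spare_jar: Bystander: another large vial like the jammed one, standing upright, 42 across, 54 tall; origin at the middle of its underside. To be left alone.
- spare_vial: Bystander: another standard vial, standing upright, 28 across, 58 tall; origin at the middle of its underside. To be left alone.
- driver: Bystander: a screwdriver lying down, 170 long; origin at the middle of its underside. To be left alone.
- marker: Bystander: a black marker pen lying down, 130 long, 16 to 18 thick; origin at the middle of its underside. To be left alone.

How it is judged:
By the outcome, as a careful person would: the job done as asked, in the order asked, and still so for the second after the job is handed in, with the robot touching nothing.
It also fails if it takes over 64 s, if anything falls off the work surface, if the arm or the gripper's body presses on something with over 40 N, if the wrist force passes 120 N, or if a joint passes its speed limit or range.

### The arm

A 6-joint arm with a two-finger parallel gripper is mounted at the origin on the work surface. World frame = base frame: x ahead of the robot, y to its left, z up, the work surface at z = 0. Lengths are in m, angles in degrees, forces in N, time in s.
With the tool pointing down it reaches from about 0.3 to 0.85 m from the base axis. Payload 5.4 kg.
Tool frame: the origin (TCP) lies on the mounting face of the last link; the fingertips stand 173 mm ahead of it and the grasp point (between the pads) lies 155 mm ahead of it; z points along the fingers, y is the direction in which the jaws open and shut (so a half turn about z gives the same grasp; the last joint's range is limited). The gripper opens to 85 mm and grips with 20 to 120 N. Pads are 22 mm wide; open, the fingers measure 114 mm over their backs; the gripper's body (76 mm by 85 mm) begins 54 mm behind the grasp point. The pads swing forward as they close: fully open they stand 13 mm farther back than shut.
Start: joints at [52.592, 9.076, 91.501, -0, 79.423, -12.038], TCP at [0.246, 0.52, 0.405] pointing down, gripper open.
Joint ranges: [-166.64, 166.64], [-54.1, 131.32], [10.49, 154.53], [-73.88, 253.88], [9.74, 151.15], [-171.62, 171.62]. Speed limits (degrees/s): [147.25, 147.25, 180, 180, 180, 180].

### API

Orientations are given as a 3x3 rotation matrix whose columns are the frame's x, y, z axes.
In Python, from plant import bot, capture, order gives the robot as it stands.
- The arm moves only by the tool send_rows, never from a script. Its argument "rows" is a list of rows, each a list of 4 numbers: the shift along the tool's x, y, z in m, then the turn about the tool's z in rad. A call has 1 to 20 rows; each row is the pose to reach, as a shift and turn from the pose commanded when the call began, along the tool's axes at that moment; what a row does not reach only later rows make up. A row lasts 1/10 s, in which the tool goes at most 50 mm and 8.59 degrees, less where a joint would pass 70% of its speed; a pose out of reach is approached as far as the arm can. A call with a gripper value outside its range is refused whole. "fingers" is the opening, from 0 (shut) to 1 (fully open), set as the call begins (left out, the last holds). The fingers move at their own pace and stop on an object; the grip force is fixed at half the most. Time passes only in rows, so rows that repeat a pose let the fingers close. It gives the time, the measured TCP pose, the force and the opening at its end, in the units of the state.
- bot.get_obs(): the state, without advancing time (a new reading comes with each control period).
- capture(name): name is "scene" or "top" or "wrist"; returns a dict with "image" (400x640x3 uint8, red, green, blue), "fx", "fy", "cx", "cy" (pixels), "extrinsics" (4x4, takes a point from world to camera coordinates). Camera axes: x right, y up, looking along -z (the intrinsics and any distortion apply to the point x, -y, -z); pixel columns grow to the right and rows downward; lengths in m; the calibration is good to about 2 mm. The wrist camera is an equidistant fisheye: a pixel r from the principal point sees the ray r / f radians off the axis. A picture is of the moment at which its call begins. There is no depth.
- order.hand_in(): hands the job in, once; it reports no verdict.
The state is a dict: "time_s": time; "joint_positions": joint angles; "qvel": joint speeds; "joint_efforts": joint torques, N m; "eef_pos": TCP position; "tool_rot": TCP orientation; "ft_force": force on the tool from outside, world axes, zero at the start; "moment": the same for the moment, N m; "finger_gap": opening from 0.0 (shut) to 1.0 (fully open).
Only numpy, scipy, OpenCV 4.12 (cv2) and the standard library are available. Lean on these libraries where they do the work, as an engineer would, in place of code of your own. Each camera call takes 0.05 s, during which the arm holds its last target. There are 200 camera calls.

## Working session

There is one attempt and no reset: what is moved stays moved. The work goes in short steps, Python scripts to look and compute and a tool call to move; the robot and the scene stay as the last step left them, time stands still between calls to the robot, and variables do not carry over. Pictures are saved under pics/ and viewed, about 8 in all and at most 12, crops included, and the job is handed in when it is done.

Besides the shell and the picture viewer there is one more tool, called in YAML: its name, and indented under it one key for each argument. send_rows: Moves the arm, as the interface text tells. Its arguments: {"type":"object","properties":{"rows":{"type":"array","items":{"type":"array","items":{"type":"number"}}},"fingers":{"type":"number"}},"required":["rows"]}

```bash
mkdir -p pics; ls; cat > h.py <<'E'
import numpy as np, cv2
from plant import bot, capture, order
def snap(n,f):
    c=capture(n); cv2.imwrite('pics/'+f,c['image'][:,:,::-1]); 
    np.savez('pics/'+f+'.npz',**{k:np.array(c[k]) for k in c}); return c
def load(f): return dict(np.load('pics/'+f+'.npz'))
def ray(c,u,v,fish=False):
    a=np.array([(u-c['cx'])/c['fx'],(v-c['cy'])/c['fy']])
    if fish:
        r=np.hypot(*a); d=np.array([*(a/max(r,1e-9)*np.sin(r)),np.cos(r)])
    else: d=np.array([*a,1.])
    d=d*[1,-1,-1]; E=c['extrinsics']; R=E[:3,:3]; o=-R.T@E[:3,3]; d=R.T@d
    return o,d/np.linalg.norm(d)
def onz(c,u,v,z,fish=False):
    o,d=ray(c,u,v,fish); return o+d*(z-o[2])/d[2]
def proj(c,p,fish=False):
    q=c['extrinsics']@np.append(p,1); q=q[:3]*[1,-1,-1]
    if fish:
        r=np.hypot(q[0],q[1]); t=np.arctan2(r,q[2]); a=q[:2]/r*t
    else: a=q[:2]/q[2]
    return a*[c['fx'],c['fy']]+[c['cx'],c['cy']]
E
python3 - <<'E'
from h import *
for n in ['scene','top']: 
    c=snap(n,n+'0.png'); print(n,c['fx'],c['cx'],c['cy'],-c['extrinsics'][:3,:3].T@c['extrinsics'][:3,3])
o=bot.get_obs();print(o['time_s'],o['eef_pos'],o['tool_rot'],o['ft_force'])
E
```

```text
pics
scene 479.81481565032885 322.9058643880399 193.74369860883817 [ 1.52841387 -0.25809274  0.84779715]
top 416.39347354741193 319.9510874624116 201.48519567688365 [ 0.51896719 -0.00802233  1.56324814]
0.1 [0.2462509  0.51933371 0.4037886 ] [[-9.03544831e-01  4.28492369e-01 -1.01394866e-03]
 [ 4.28493442e-01  9.03543854e-01 -1.36919160e-03]
 [ 3.29458931e-04 -1.67159634e-03 -9.99998549e-01]] [ 0.18384735 -0.45192161  0.72788721]
```

View pics/top0.png

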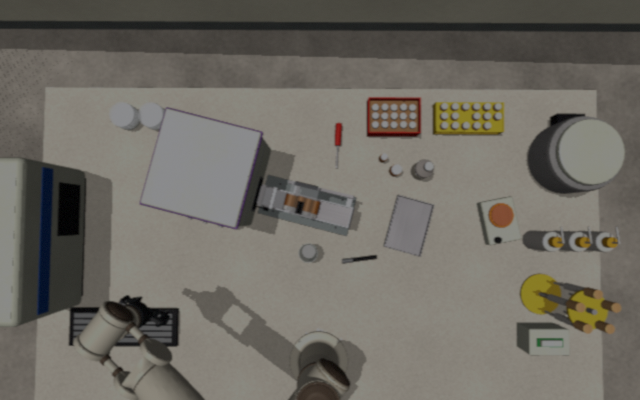

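View pics/scene0.png

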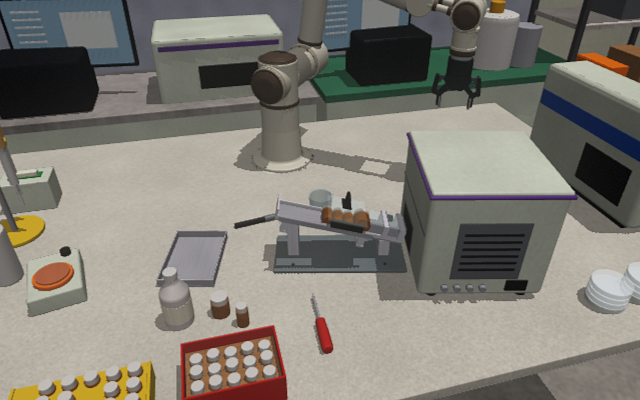

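Top view: housing roof corners are near (167,108), (262,132), (237,227), (142,204). The chute runs from (265,195) to (352,215), the tray is at (409,225) and the beaker at (309,253). I'll refine with masks and a crop.

```bash
python3 - <<'E'
from h import *
c=load('top0.png'); im=c['image'][:,:,::-1].copy()
P=[(167,108),(262,132),(237,227),(142,204)]
F=np.array([(185,417),(185,107),(-125,107),(-125,417)])/1e3
W=np.array([onz(c,*p,.309)[:2] for p in P]); print(W.round(3))
A=F-F.mean(0);B=W-W.mean(0); 
yaw=np.arctan2((A[:,0]*B[:,1]-A[:,1]*B[:,0]).sum(),(A*B).sum()); R=np.array([[np.cos(yaw),-np.sin(yaw)],[np.sin(yaw),np.cos(yaw)]])
o=W.mean(0)-R@F.mean(0); print('yaw',yaw,'o',o, (W-(F@R.T+o)).round(4))
np.savez('feeder.npz',yaw=yaw,o=o)
s=0.245
def lane(x,u,h):
    x,u,h=np.array([x,u,h])/1e3; p=R@[x,u*np.cos(s)+h*np.sin(s)]+o
    return np.array([*p,.085-u*np.sin(s)+h*np.cos(s)])
x0,y0,x1,y1=240,150,440,280; k=4
def draw(c,im,x0,y0,x1,y1,k):
    big=cv2.resize(im[y0:y1,x0:x1],None,fx=k,fy=k,interpolation=cv2.INTER_CUBIC)
    for q,col in [((34,-235,10),(0,0,255)),((-34,-235,10),(0,0,255)),((-34,92,10),(0,0,255)),((69,-232,34),(0,255,0)),((69,4,34),(0,255,0)),((-10,-56,81),(255,0,0)),((0,-18,42),(255,255,0)),((0,-52,28),(255,255,0)),((0,-109,28),(255,255,0)),((31,0,37),(255,0,255)),((-31,0,37),(255,0,255))]:
        p=(proj(c,lane(*q))-[x0,y0])*k; cv2.circle(big,tuple(int(v) for v in p),3,col,1)
    return big
b1=draw(c,im,250,165,430,265,4)
c2=load('scene0.png'); b2=draw(c2,c2['image'][:,:,::-1].copy(),265,180,425,280,4)
b2=cv2.copyMakeBorder(b2[:190],0,0,0,720-640,0)
cv2.imwrite('pics/crop1.png',np.vstack([b1[:400],b2]))
hsv=cv2.cvtColor(im,cv2.COLOR_BGR2HSV)
# tray
m=cv2.inRange(im,(0,0,0),(255,255,255))
E
```

```text
[[0.856 0.463]
 [0.784 0.172]
 [0.496 0.244]
 [0.563 0.532]]
yaw -0.23681154799233994 o [0.58407482 0.10515544] [[-0.0056 -0.0042]
 [-0.0049  0.0066]
 [ 0.0079  0.0056]
 [ 0.0026 -0.008 ]]
```

View pics/crop1.png

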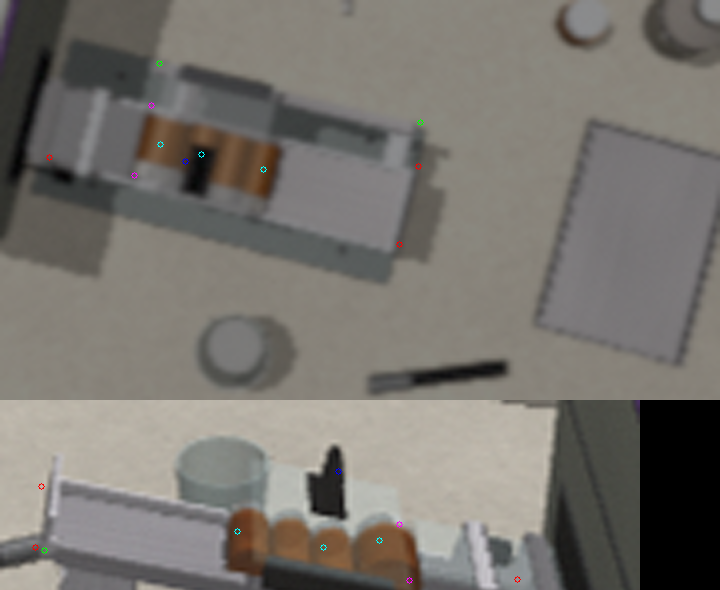

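The crop shows the model points within 2–3 mm of the rails in the top view. The tab is at crop (198,172), and the tray corners are (590,122), (720,158), (680,363) and (537,325). The straight path passes the housing corner, so I go around it.

send_rows:
  rows:
    - [-0.207,-0.311,0,1.365]
    - [-0.207,-0.311,0,1.365]
    - [-0.207,-0.311,0,1.365]
    - [-0.207,-0.311,0,1.365]
    - [-0.207,-0.311,0,1.365]
    - [-0.207,-0.311,0,1.365]
    - [-0.207,-0.311,0,1.365]
    - [-0.207,-0.311,0,1.365]
    - [-0.207,-0.311,0,1.365]
    - [-0.207,-0.311,0,1.365]
    - [-0.207,-0.311,0,1.365]
    - [-0.207,-0.311,0,1.365]
  fingers: 0

```text
time_s: 1.3
eef_pos: [0.3, 0.1503, 0.4045]
tool_rot: [[0.231, 0.973, -0.001], [0.973, -0.231, 0.0], [-0.0, -0.001, -1.0]]
ft_force: [-0.5, -0.4, -0.8]
finger_gap: -0.002
```

send_rows:
  rows:
    - [-0.02,0.285,0,0]
    - [-0.02,0.285,0,0]
    - [-0.02,0.285,0,0]
    - [-0.02,0.285,0,0]
    - [-0.02,0.285,0,0]
    - [-0.02,0.285,0,0]
    - [-0.02,0.285,0,0]
    - [-0.02,0.285,0,0]
    - [-0.02,0.285,0,0]
    - [-0.02,0.285,0,0]

```text
time_s: 2.3
eef_pos: [0.5717, 0.0643, 0.405]
tool_rot: [[0.233, 0.972, 0.0], [0.972, -0.233, 0.0], [0.0, 0.0, -1.0]]
ft_force: [0.1, 0.5, 0.3]
finger_gap: 0.001
```

```bash
python3 - <<'E'
from h import *
o=bot.get_obs();print(o['time_s'],o['eef_pos'],o['tool_rot'],o['joint_positions'],o['ft_force'],o['finger_gap'])
c=snap('wrist','w1.png');print(c['fx'],c['cx'],c['cy'],-c['extrinsics'][:3,:3].T@c['extrinsics'][:3,3])
snap('top','top1.png')
E
```

```text
2.3 [0.57166733 0.06431388 0.40499646] [[ 2.33144392e-01  9.72442116e-01  1.53373127e-04]
 [ 9.72442124e-01 -2.33144402e-01  5.30485609e-05]
 [ 8.73447409e-05  1.36778515e-04 -9.99999987e-01]] [-5.61192055e+00  9.10280948e+00  9.14369385e+01  3.95099990e-03
  7.94518038e+01  7.86962310e+00] [0.08856893 0.49995625 0.27495379] 0.0006719605795066014
309.70691628693146 314.24603495628946 198.2159195994317 [0.58823003 0.1359258  0.37360355]
```

View pics/w1.png

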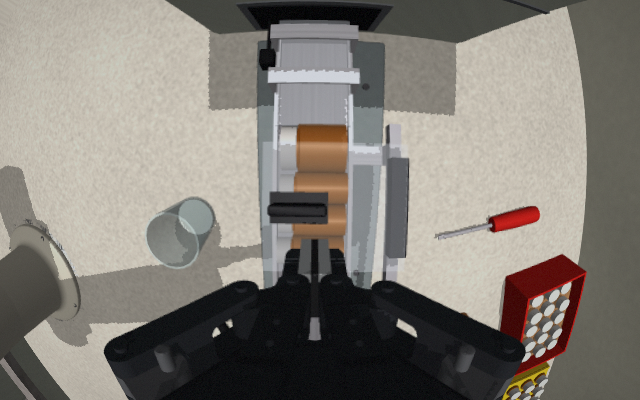

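Wrist view (4 pictures so far): the tab top is at about (297,210). The jar spans columns 278–347 near row 148, and the vials lie below it. I'll overlay the model on a zoomed crop.

```bash
cat >> h.py <<'E'
s=0.245
def feeder():
    f=np.load('feeder.npz'); y=float(f['yaw']); return np.array([[np.cos(y),-np.sin(y)],[np.sin(y),np.cos(y)]]),f['o'],y
def lane(x,u,h,f=None):
    R,o,_=f or feeder(); x,u,h=np.array([x,u,h])/1e3
    return np.array([*(R@[x,u*np.cos(s)+h*np.sin(s)]+o),.085-u*np.sin(s)+h*np.cos(s)])
E
python3 - <<'E'
from h import *
c=load('w1.png'); im=c['image'][:,:,::-1].copy()
x0,y0,k=240,20,4.5
big=cv2.resize(im[y0:y0+133,x0:x0+175],None,fx=k,fy=k,interpolation=cv2.INTER_CUBIC)
big=cv2.resize(im[y0:y0+240,x0:x0+180],None,fx=k,fy=k,interpolation=cv2.INTER_CUBIC)[90:90+600+0] 
# rows 40..173
for q,col in [((31,0,37),(255,0,255)),((-31,0,37),(255,0,255)),((38,36,40),(0,0,255)),((-38,36,40),(0,0,255)),((64,4,34),(0,255,0)),((74,4,34),(0,255,0)),((27,-18,21),(255,255,0)),((-27,-18,21),(255,255,0)),((-36,-235,10),(0,0,255)),((36,-60,10),(0,0,255)),((36,0,10),(0,0,255))]:
    p=(proj(c,lane(*q),True)-[x0,y0])*k-[0,90]; print(q,(p/k+[x0,y0+20]).round(1)); cv2.circle(big,tuple(int(v) for v in p),4,col,1)
cv2.imwrite('pics/crop2.png',big)
E
```

```text
(31, 0, 37) [355.9 135.4]
(-31, 0, 37) [280.  135.2]
(38, 36, 40) [364.   92.7]
(-38, 36, 40) [271.9  92.4]
(64, 4, 34) [393.8 132.3]
(74, 4, 34) [405.1 132.8]
(27, -18, 21) [349.  158.7]
(-27, -18, 21) [286.5 158.6]
(-36, -235, 10) [282.4 373.2]
(36, -60, 10) [357.4 206.3]
(36, 0, 10) [357.4 140.1]
```

View pics/crop2.png

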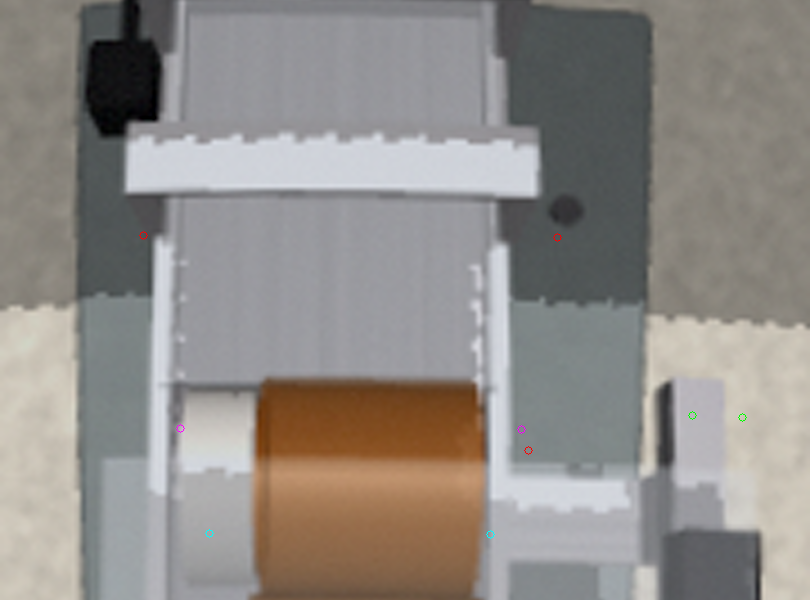

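```bash
python3 - <<'E'
from h import *
from scipy.optimize import least_squares as ls
c=load('w1.png')
B=lambda x,y:np.array([x/4.5+240,y/4.5+40])
pts=[((-38,36,40),B(126,192)),((38,36,40),B(540,192)),((64,4,34),B(672,380)),((74,4,34),B(722,380)),((36,0,10),B(511,395)),((-36,0,10),B(151,395))]
_,o,y=feeder()
def F(p): return (np.array([[np.cos(p[2]),-np.sin(p[2])],[np.sin(p[2]),np.cos(p[2])]]),p[:2],p[2])
w=[(1,1)]*4+[(1,0)]*2
r=ls(lambda p:np.concatenate([(proj(c,lane(*q,F(p)),True)-b)*ww for (q,b),ww in zip(pts,w)]),[*o,y])
print(r.x,r.fun.round(1)); np.savez('feeder.npz',yaw=r.x[2],o=r.x[:2])
R,o,_=feeder()
# jar & tab in feeder coords (via ray onto lane-parallel planes)
def onlane(px,h):
    O,d=ray(c,*px,True); n=np.array([*(R@[0,np.sin(s)]),np.cos(s)]); p0=lane(0,0,h)
    P=O+d*((p0-O)@n/(d@n)); q=R.T@(P[:2]-o); yy=q[1]; 
    return q[0]*1e3,((yy-h/1e3*np.sin(s))/np.cos(s))*1e3
print('jar L,R',onlane(B(182,490),30),onlane(B(483,490),30))
# jar front silhouette
print('jar front row pred',proj(c,lane(0,-18+21*np.cos(.6),21+21*np.sin(.6)),True),B(370,380))
im=c['image'].astype(int)
# tab: dark pixels
m=(im.max(2)<60).astype(np.uint8); m[240:]=0
n,l,st,ce=cv2.connectedComponentsWithStats(m)
for i in range(1,n):
    if st[i,4]>150:print(st[i])
print(im[185:228:2,298].mean(1))
for v in (204,208,210,214): print(v,onlane((298,v),81),onlane((270,v),81),onlane((327,v),81))
t=load('top0.png');
for q in [(-36,-235,10),(36,-235,10),(64,-232,34),(64,4,34)]: print('top crop',q,(proj(t,lane(*q))-[250,165])*4)
C=[(590,122),(720,158),(680,363),(537,325)]
W=np.array([onz(t,x/4+250,y/4+165,.024) for x,y in C]);print('tray',W.round(3),W.mean(0), np.linalg.norm(W[3]-W[0]),np.linalg.norm(W[1]-W[0]))
E
```

```text
[ 0.5820413   0.11390235 -0.25064803] [-0.2 -0.3 -0.   1.   0.4 -0.7  0.6 -0.  -0.4  0.  -0.3  0. ]
jar L,R (np.float64(-26.922768451214647), np.float64(-18.88916516626391)) (np.float64(28.60107302348434), np.float64(-18.09083532680498))
jar front row pred [313.19526275 126.94061636] [322.22222222 124.44444444]
[ 236    1  157   70 3445]
[ 268  193   59   31 1302]
[129.33333333 145.33333333 138.66666667 104.          60.33333333
  59.66666667  60.33333333  58.66666667  58.66666667  15.33333333
  16.33333333  41.33333333  51.66666667  51.          44.
  23.          51.33333333  57.66666667  57.          78.
 116.66666667 112.66666667]
204 (np.float64(-9.2348672474641), np.float64(-61.13077570104706)) (np.float64(-27.938368501163268), np.float64(-61.41160461090217)) (np.float64(9.967755244683788), np.float64(-60.86448439371718))
208 (np.float64(-9.206238879924063), np.float64(-63.787493821829536)) (np.float64(-27.924803263803778), np.float64(-64.0833907087871)) (np.float64(10.011911068288557), np.float64(-63.521031448351096))
210 (np.float64(-9.192353524174356), np.float64(-65.11779824899921)) (np.float64(-27.919252134230263), np.float64(-65.42126381451813)) (np.float64(10.034374226151467), np.float64(-64.85123900826419))
214 (np.float64(-9.165436834517363), np.float64(-67.78286413708636)) (np.float64(-27.910616792569517), np.float64(-68.10154430035028)) (np.float64(10.080082381459182), np.float64(-67.51608832597806))
top crop (-36, -235, 10) [386.78382153 252.46536979]
top crop (36, -235, 10) [408.14980147 170.16188474]
top crop (64, -232, 34) [408.46412244 134.28694604]
top crop (64, 4, 34) [149.04278965  70.91406584]
tray [[ 0.61  -0.291  0.024]
 [ 0.578 -0.411  0.024]
 [ 0.389 -0.373  0.024]
 [ 0.423 -0.242  0.024]] [ 0.5000571  -0.32949049  0.024     ] 0.19377219919074803 0.12438230019348186
```

The tab is about 9 mm open, with its centre near u=-65. The closed fingers go to the downhill side, then push uphill along the slope.

send_rows:
  rows:
    - [0.032,-0.012,0,0.014]
    - [0.032,-0.012,0,0.014]
    - [0.032,-0.012,0.03,0.014]
    - [0.032,-0.012,0.06,0.014]
    - [0.032,-0.012,0.078,0.014]
    - [0.032,-0.012,0.078,0.014]

```text
time_s: 3.0
eef_pos: [0.5668, 0.0973, 0.3237]
tool_rot: [[0.248, 0.969, -0.006], [0.969, -0.248, 0.0], [-0.002, -0.006, -1.0]]
ft_force: [-0.0, 0.9, -0.5]
finger_gap: -0.001
```

send_rows:
  rows:
    - [-0.005,0,-0.001,0]
    - [-0.01,0,-0.0025,0]
    - [-0.015,0,-0.0037,0]
    - [-0.02,0,-0.005,0]
    - [-0.025,0,-0.0062,0]
    - [-0.03,0,-0.0075,0]

```text
time_s: 3.6
eef_pos: [0.5612, 0.0679, 0.3352]
tool_rot: [[0.248, 0.969, 0.002], [0.969, -0.248, 0.0], [0.001, 0.002, -1.0]]
ft_force: [2.2, 2.5, 2.0]
finger_gap: 0.003
```

```bash
python3 - <<'E'
from h import *
c=snap('wrist','w2.png');im=c['image']
cv2.imwrite('pics/w2c.png',cv2.resize(im[80:300,220:420,::-1],None,fx=2.7,fy=2.7))
E
```

```text
(no output)
```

View pics/w2c.png

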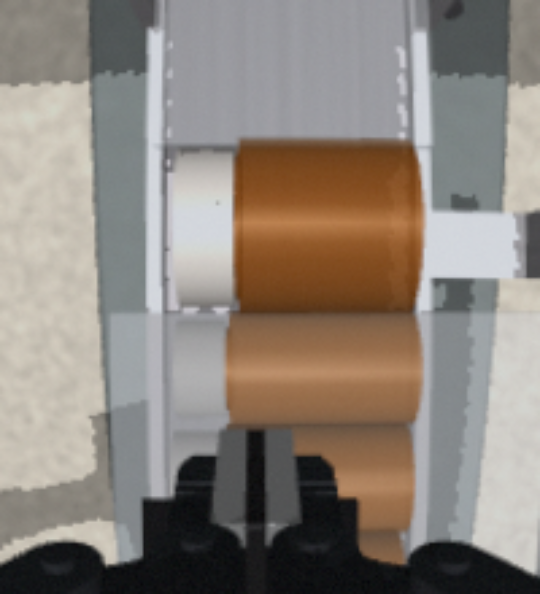

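The plate's edge (crop row 310) has moved uphill past the jar, so the push is working. I'll continue.

send_rows:
  rows:
    - [-0.007,0,-0.00175,0]
    - [-0.014,0,-0.0035,0]
    - [-0.021,0,-0.00525,0]
    - [-0.028,0,-0.007,0]
    - [-0.035,0,-0.00875,0]
    - [-0.042,0,-0.0105,0]
    - [-0.049,0,-0.01225,0]
    - [-0.056,0,-0.014,0]
    - [-0.063,0,-0.01575,0]
    - [-0.07,0,-0.0175,0]
    - [-0.07,0,-0.0175,0]

```text
time_s: 4.75
eef_pos: [0.5432, -0.0005, 0.3517]
tool_rot: [[0.249, 0.968, -0.001], [0.968, -0.249, -0.001], [-0.001, -0.001, -1.0]]
ft_force: [-0.2, 0.4, -0.3]
finger_gap: 0.002
```

```bash
cat >> h.py <<'E'
def onlane(c,px,h,fish=True):
    R,o,_=feeder(); O,d=ray(c,*px,fish); n=np.array([*(R@[0,np.sin(s)]),np.cos(s)]); p0=lane(0,0,h)
    P=O+d*((p0-O)@n/(d@n)); q=R.T@(P[:2]-o); return np.array([q[0]*1e3,((q[1]-h/1e3*np.sin(s))/np.cos(s))*1e3]).round(1)
def tool_in_lane(dz=.155):
    R,o,_=feeder(); e=np.array(bot.get_obs()['eef_pos']); q=R.T@(e[:2]-o); return q[0]*1e3,q[1]*1e3,(e[2]-dz)*1e3
E
python3 - <<'E'
from h import *
print('edge before',onlane(load('w2.png'),(300,80+310/2.7),53))
c=snap('wrist','w3.png');im=c['image']
print(tool_in_lane(.173))
cv2.imwrite('pics/w3c.png',cv2.resize(im[20:300,220:420,::-1],None,fx=2.1,fy=2.1))
E
```

```text
edge before [-16.7 -35.6]
(np.float64(-9.466089403694673), np.float64(-120.07713494026791), np.float64(178.33286014719195))
```

View pics/w3c.png

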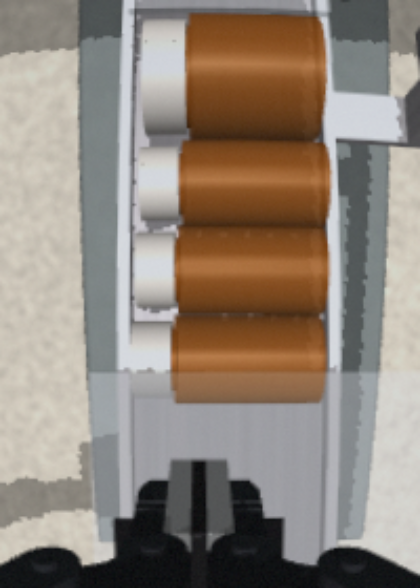

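The vials are all visible and the guard is about 0.102 open by plate edge and tool travel. I push 16 mm more and back off.

send_rows:
  rows:
    - [-0.005,0,-0.00125,0]
    - [-0.01,0,-0.0025,0]
    - [-0.0165,0,-0.0041,0]
    - [-0.0165,0,-0.0041,0]
    - [-0.0165,0,-0.0041,0]

```text
time_s: 5.3
eef_pos: [0.5394, -0.0159, 0.356]
tool_rot: [[0.249, 0.969, 0.0], [0.969, -0.249, -0.001], [-0.001, 0.0, -1.0]]
ft_force: [0.3, 0.0, -0.6]
finger_gap: -0.003
```

send_rows:
  rows:
    - [0.015,0,0,0]
    - [0.025,0,-0.02,0]
    - [0.06,0,-0.06,0]
    - [0.1,0,-0.06,0]
    - [0.12,0.01,-0.06,0]
    - [0.12,0.01,-0.06,0]
    - [0.12,0.01,-0.06,0]
  fingers: 1

```text
time_s: 6.0
eef_pos: [0.5788, 0.0991, 0.4155]
tool_rot: [[0.247, 0.969, -0.001], [0.969, -0.247, -0.0], [-0.001, -0.001, -1.0]]
ft_force: [-0.0, -0.2, 0.0]
finger_gap: 0.997
```

```bash
python3 - <<'E'
from h import *
c=snap('wrist','w4.png');im=c['image']
print(tool_in_lane(),bot.get_obs()['finger_gap'])
cv2.imwrite('pics/w4c.png',cv2.resize(im[60:400,200:440,::-1],None,fx=1.7,fy=1.7))
E
```

```text
(np.float64(0.5588539260204415), np.float64(-15.826806813984067), np.float64(260.3930321238961)) 0.9998494457976917
```

View pics/w4c.png

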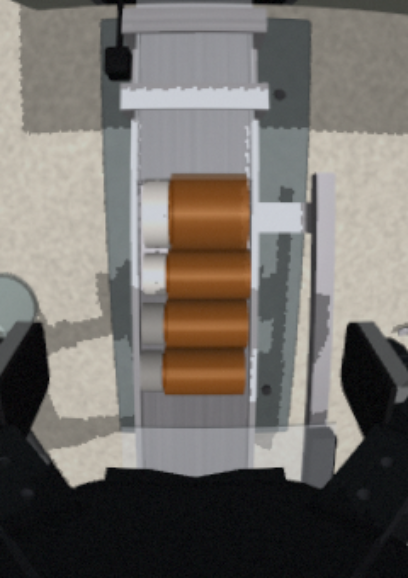

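The guard's plate edge is now at crop row 428, uphill of all the vials. The jar spans cols 140–250, rows 175–248.

```bash
python3 - <<'E'
from h import *
c=load('w4.png')
B=lambda x,y:(200+x/1.7,60+y/1.7)
print('guard edge',onlane(c,B(220,428),53))
print('jar L,R',onlane(c,B(140,212),21),onlane(c,B(250,212),35))
for h in(21,):
  for u in (-22,-18,-14):
    # predicted silhouettes
    ps=[proj(c,lane(0,u+21*np.cos(a),21+21*np.sin(a)),True)[1] for a in np.linspace(0,2*np.pi,90)]
    print(u,'rows',min(ps),max(ps),'actual',B(0,175)[1],B(0,248)[1])
print('hood/bracket check',proj(c,lane(-38,36,40),True),B(120,109),proj(c,lane(38,36,40),True),B(269,109))
print('jar grasp target z',lane(0,-18,21))
E
```

```text
guard edge [  12.9 -126.1]
jar L,R [-29.5 -16.6] [ 28.3 -16.6]
-22 rows 167.54503124347636 213.49982633814784 actual 162.94117647058823 205.88235294117646
-18 rows 163.1637153473853 209.12574918242098 actual 162.94117647058823 205.88235294117646
-14 rows 158.79068671444998 204.74679705707126 actual 162.94117647058823 205.88235294117646
hood/bracket check [270.74514144 124.25083178] (270.5882352941177, 124.11764705882354) [358.42119968 124.29428969] (358.2352941176471, 124.11764705882354)
jar grasp target z [0.57897344 0.10192006 0.1097389 ]
```

send_rows:
  rows:
    - [0.004,-0.0005,0.04,0]
    - [0.004,-0.0005,0.08,0]
    - [0.004,-0.0005,0.11,0]
    - [0.004,-0.0005,0.13,0]
    - [0.004,-0.0005,0.1415,0]
    - [0.004,-0.0005,0.1415,0]

```text
time_s: 6.65
eef_pos: [0.5786, 0.1017, 0.2727]
tool_rot: [[0.249, 0.968, -0.004], [0.968, -0.249, -0.0], [-0.001, -0.003, -1.0]]
ft_force: [-0.2, 0.2, -0.2]
finger_gap: 0.996
```

send_rows:
  rows:
    - [0,0,0,0]
    - [0,0,0,0]
    - [0,0,0,0]
    - [0,0,0,0]
    - [0,0,0,0]
    - [0,0,0,0]
    - [0,0,0,0]
    - [0,0,0,0]
  fingers: 0

```text
time_s: 7.45
eef_pos: [0.5803, 0.1022, 0.2764]
tool_rot: [[0.248, 0.969, 0.004], [0.969, -0.248, -0.0], [0.001, 0.004, -1.0]]
ft_force: [-1.0, -1.5, 6.6]
finger_gap: 0.623
```

```bash
python3 - <<'E'
from h import *
print(tool_in_lane(),bot.get_obs()['finger_gap'])
c=snap('wrist','w5.png');im=c['image']
cv2.imwrite('pics/w5c.png',cv2.resize(im[60:400,180:460,::-1],None,fx=1.7,fy=1.7))
E
```

```text
(np.float64(1.2035142558622394), np.float64(-11.753942395572928), np.float64(121.41888694675742)) 0.6234327785976759
```

View pics/w5c.png

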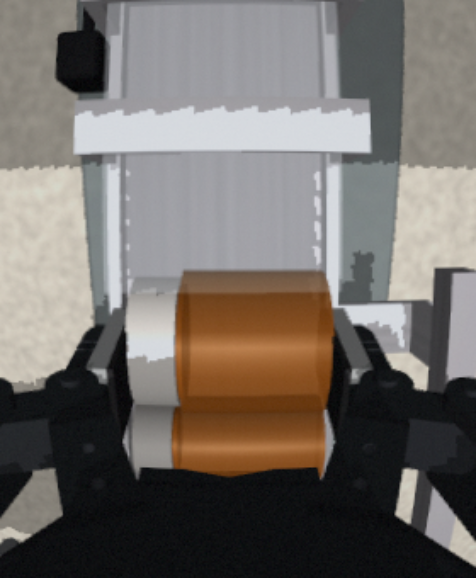

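The jar is gripped across its ends (opening 0.623, about 53 mm), and the pads are inside the rails' ends. Next I draw it 8 mm up the slope and lift square to the lane.

send_rows:
  rows:
    - [-0.002,0,-0.0008,0]
    - [-0.004,0,-0.0014,0]
    - [-0.006,0,-0.002,0]
    - [-0.0085,0,-0.0025,0]
    - [-0.0085,0,-0.0025,0]
    - [-0.006,0,-0.013,0]
    - [0,0,-0.037,0]
    - [0.004,0,-0.065,0]
    - [0.004,0,-0.1,0]
    - [0.004,0,-0.14,0]
    - [0.004,0,-0.165,0]
    - [0.004,0,-0.165,0]

```text
time_s: 8.7
eef_pos: [0.581, 0.1061, 0.4444]
tool_rot: [[0.248, 0.969, 0.008], [0.969, -0.248, -0.001], [0.001, 0.008, -1.0]]
ft_force: [1.0, -0.9, -0.1]
finger_gap: 0.621
```

```bash
python3 - <<'E'
from h import *
ob=bot.get_obs();print(tool_in_lane(),ob['finger_gap'],ob['ft_force'],ob['time_s'])
c=snap('wrist','w6.png');im=c['image']
t=snap('top','t6.png')['image']
a=cv2.resize(im[40:400,180:460,::-1],None,fx=1.4,fy=1.4); b=cv2.resize(t[160:270,245:435,::-1],None,fx=2,fy=2)
b=cv2.copyMakeBorder(b,0,a.shape[0]-b.shape[0],0,0,0)
cv2.imwrite('pics/w6c.png',np.hstack([a,b]))
E
```

```text
(np.float64(0.9119138457785075), np.float64(-7.870621236574034), np.float64(289.3913119912419)) 0.6207246414994622 [ 0.96946074 -0.90065858 -0.07196621] 8.7
```

View pics/w6c.png

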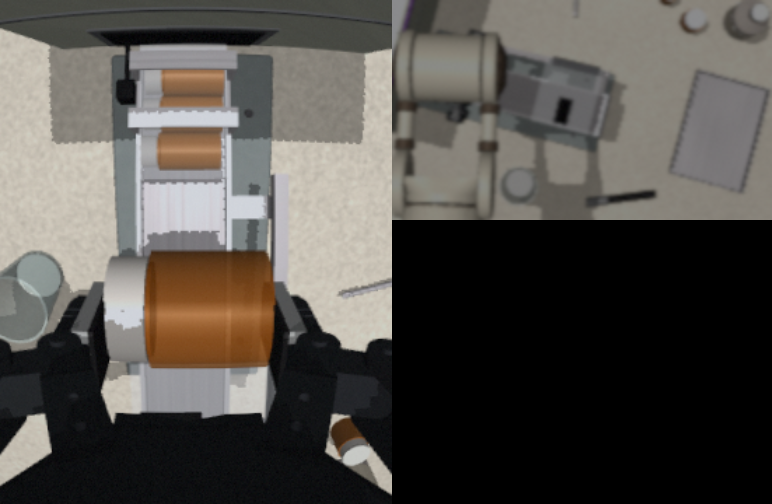

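All three vials are at the stop: wrist crop rows 80, 103 and 150, the last at about the expected rest3. The jar is held. On to the tray.

send_rows:
  rows:
    - [-0.015,0.001,0,0]
    - [-0.04,0.0025,0,0]
    - [-0.075,0.0045,0,0]
    - [-0.11,0.0065,0,0]
    - [-0.15,0.009,0,0]
    - [-0.19,0.0115,0,0]
    - [-0.23,0.014,0,0]
    - [-0.27,0.016,0,0]
    - [-0.31,0.0185,0,0]
    - [-0.35,0.021,0,0]
    - [-0.385,0.023,0,0]
    - [-0.41,0.0245,0,0]
    - [-0.43,0.0257,0,0]
    - [-0.442,0.0265,0,0]
    - [-0.442,0.0265,0,0]
    - [-0.442,0.0265,0,0]

```text
time_s: 10.4
eef_pos: [0.4964, -0.328, 0.4389]
tool_rot: [[0.248, 0.969, -0.0], [0.969, -0.248, 0.001], [0.001, -0.001, -1.0]]
ft_force: [-0.4, -0.9, -1.4]
finger_gap: 0.62
```

```bash
python3 - <<'E'
from h import *
ob=bot.get_obs();print(ob['eef_pos'],ob['tool_rot'],ob['finger_gap'],ob['ft_force'],ob['time_s'])
c=snap('wrist','w7.png');im=c['image'][:,:,::-1].copy()
for z in (.024,):
  for q in [(.1,.07),(.1,-.07),(-.1,-.07),(-.1,.07)]:
    R,_,_=feeder(); p=np.array([.500,-.3295])+R@q
    cv2.circle(im,tuple(int(v) for v in proj(c,[*p,.024],True)),4,(0,0,255),1)
cv2.imwrite('pics/w7.png',im)
E
```

```text
[ 0.49641963 -0.32795934  0.43888751] [[ 2.47901702e-01  9.68785082e-01 -4.59279279e-04]
 [ 9.68784726e-01 -2.47901090e-01  1.09704686e-03]
 [ 9.48946797e-04 -7.16902534e-04 -9.99999293e-01]] 0.6195634989473429 [-0.35971894 -0.91843476 -1.3731871 ] 10.4
```

View pics/w7.png

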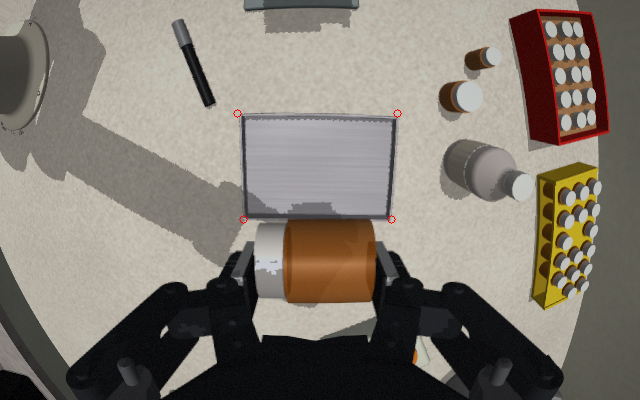

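The tray corners match the predicted marks at (237,114), (397,114), (391,219) and (243,219). Lowering, with force-checked last millimetres.

send_rows:
  rows:
    - [0,0,0.02,0]
    - [0,0,0.05,0]
    - [0,0,0.09,0]
    - [0,0,0.13,0]
    - [0,0,0.165,0]
    - [0,0,0.195,0]
    - [0,0,0.217,0]
    - [0,0,0.23,0]
    - [0,0,0.238,0]
    - [0,0,0.238,0]
    - [0,0,0.238,0]

```text
time_s: 11.55
eef_pos: [0.4969, -0.3288, 0.2026]
tool_rot: [[0.248, 0.969, 0.002], [0.969, -0.248, -0.002], [-0.001, 0.002, -1.0]]
ft_force: [-0.5, -0.7, -0.1]
finger_gap: 0.616
```

send_rows:
  rows:
    - [0,0,0.002,0]
    - [0,0,0.004,0]
    - [0,0,0.006,0]
    - [0,0,0.006,0]
    - [0,0,0.006,0]

```text
time_s: 12.05
eef_pos: [0.4963, -0.3286, 0.1953]
tool_rot: [[0.248, 0.969, -0.0], [0.969, -0.248, 0.0], [0.0, -0.0, -1.0]]
ft_force: [-1.1, -0.5, -0.9]
finger_gap: 0.621
```

send_rows:
  rows:
    - [0,0,0.001,0]
    - [0,0,0.002,0]
    - [0,0,0.003,0]
    - [0,0,0.003,0]

```text
time_s: 12.45
eef_pos: [0.4962, -0.3284, 0.1921]
tool_rot: [[0.248, 0.969, -0.0], [0.969, -0.248, 0.0], [0.0, -0.0, -1.0]]
ft_force: [-0.8, 0.2, -0.8]
finger_gap: 0.619
```

send_rows:
  rows:
    - [0,0,0.0015,0]
    - [0,0,0.0015,0]
    - [0,0,0.0015,0]

```text
time_s: 12.75
eef_pos: [0.4964, -0.3286, 0.191]
tool_rot: [[0.248, 0.969, 0.0], [0.969, -0.248, -0.0], [-0.0, 0.0, -1.0]]
ft_force: [-0.2, -0.1, 0.9]
finger_gap: 0.619
```

send_rows:
  rows:
    - [0,0,0.0015,0]
    - [0,0,0.0015,0]
    - [0,0,0.0015,0]

```text
time_s: 13.05
eef_pos: [0.4965, -0.3288, 0.1909]
tool_rot: [[0.248, 0.969, -0.0], [0.969, -0.248, -0.0], [-0.0, -0.0, -1.0]]
ft_force: [-3.8, 3.4, 11.6]
finger_gap: 0.619
```

Contact. I ease off 1 mm, release, and rise.

send_rows:
  rows:
    - [0,0,-0.0012,0]
    - [0,0,-0.0012,0]

```text
time_s: 13.25
eef_pos: [0.4964, -0.3287, 0.1909]
tool_rot: [[0.248, 0.969, 0.0], [0.969, -0.248, -0.0], [-0.0, 0.001, -1.0]]
ft_force: [-0.7, 0.6, 3.0]
finger_gap: 0.619
```

send_rows:
  rows:
    - [0,0,0,0]
    - [0,0,0,0]
    - [0,0,0,0]
    - [0,0,0,0]
    - [0,0,0,0]
    - [0,0,-0.01,0]
    - [0,0,-0.03,0]
    - [0,0,-0.07,0]
    - [0,0,-0.11,0]
    - [0,0,-0.15,0]
    - [0,0,-0.2,0]
    - [0,0,-0.24,0]
    - [0,0,-0.24,0]
  fingers: 1

```text
time_s: 14.55
eef_pos: [0.4971, -0.3293, 0.4396]
tool_rot: [[0.248, 0.969, 0.01], [0.969, -0.248, -0.01], [-0.008, 0.013, -1.0]]
ft_force: [0.8, -0.7, 1.0]
finger_gap: 1.001
```

```bash
python3 - <<'E'
from h import *
ob=bot.get_obs();print(ob['eef_pos'],tool_in_lane(),ob['finger_gap'],ob['time_s'])
c=snap('wrist','w8.png')['image']; t=load('top0.png'); d=snap('top','t8.png'); 
hsv=cv2.cvtColor(c,cv2.COLOR_RGB2HSV); m=cv2.inRange(hsv,(5,120,50),(20,255,255)); m[:,:230]=0;m[:,400:]=0
n,l,st,ce=cv2.connectedComponentsWithStats(m)
w=load('w8.png')
for i in range(1,n):
    if st[i,4]>100: print('wrist amber',st[i],onz(w,*ce[i],.03,True).round(3))
print('expect jar',(np.array([.4965,-.3288])).round(3))
# guard tab in top view (dark)
im=d['image'].astype(int); mm=(im.max(2)<45).astype(np.uint8); mm[:, :290]=0; mm[:180]=0;mm[225:]=0;mm[:,360:]=0
n,l,st,ce=cv2.connectedComponentsWithStats(mm)
for i in range(1,n):
    if st[i,4]>8: print('tab top',st[i],ce[i],onlane(d,ce[i],76,False))
hs=cv2.cvtColor(d['image'],cv2.COLOR_RGB2HSV); m=cv2.inRange(hs,(5,100,40),(20,255,255)); m[:, :250]=0;m[:,430:]=0;m[:160]=0;m[260:]=0
n,l,st,ce=cv2.connectedComponentsWithStats(m)
for i in range(1,n):
    if st[i,4]>10: print('top amber',st[i],ce[i],onlane(d,ce[i],25,False),onz(d,*ce[i],.03).round(3))
E
```

```text
[ 0.49711616 -0.32925558  0.43958243] (np.float64(27.645867468208383), np.float64(-450.37422215419883), np.float64(284.58242691341474)) 1.0012339213929105 14.55
wrist amber [ 299  148   33   32 1045] [ 0.503 -0.329  0.03 ]
wrist amber [372 336  26  12 178] [ 0.545 -0.643  0.03 ]
expect jar [ 0.496 -0.329]
tab top [327 210   7  11  58] [330.05172414 214.98275862] [  -8.2 -182.8]
top amber [264 189   7  11  56] [267.125 194.125] [ 8.4 69.1] [0.612 0.191 0.03 ]
top amber [275 193  10  12  83] [279.77108434 198.22891566] [ 5.4 19.3] [0.597 0.144 0.03 ]
top amber [403 219  12  12  98] [408.7244898 224.2244898] [  27.4 -431.3] [ 0.505 -0.331  0.03 ]
```

The jar lies in the tray at about (0.50,-0.33), and the tab is at u≈-180, still open. Next I close the guard from the uphill side.

send_rows:
  rows:
    - [0.05,-0.008,0,0]
    - [0.1,-0.015,0,0]
    - [0.15,-0.022,0,0]
    - [0.2,-0.03,0,0]
    - [0.24,-0.035,0,0]
    - [0.265,-0.0376,0,0]
    - [0.265,-0.0376,0,0]
    - [0.265,-0.0376,0.02,0]
    - [0.265,-0.0376,0.045,0]
    - [0.265,-0.0376,0.065,0]
    - [0.265,-0.0376,0.0705,0]
    - [0.265,-0.0376,0.0705,0]
  fingers: 0

```text
time_s: 15.85
eef_pos: [0.5253, -0.0625, 0.3606]
tool_rot: [[0.249, 0.968, -0.003], [0.968, -0.249, 0.003], [0.002, -0.003, -1.0]]
ft_force: [-6.0, 6.9, 11.8]
finger_gap: 0.002
```

```bash
python3 - <<'E'
from h import *
ob=bot.get_obs();print(tool_in_lane(.173),ob['finger_gap'],ob['ft_force'],ob['time_s'],ob['tool_rot'][2])
E
```

```text
(np.float64(-11.26500439844978), np.float64(-184.92509470948937), np.float64(187.6268475821778)) 0.0024868643897836907 [-5.98619817  6.92480288 11.77380823] 15.85 [ 0.00225191 -0.00332578 -0.99999193]
```

The tip is touching the plate at 12 N, so I raise it by 8 mm.

send_rows:
  rows:
    - [0,0,-0.008,0]
    - [0,0,-0.008,0]
    - [0,0,-0.008,0]

```text
time_s: 16.15
eef_pos: [0.5255, -0.0631, 0.3674]
tool_rot: [[0.249, 0.969, -0.001], [0.969, -0.249, -0.0], [-0.0, -0.001, -1.0]]
ft_force: [-0.8, -0.3, -0.1]
finger_gap: 0.005
```

```bash
python3 - <<'E'
from h import *
ob=bot.get_obs();x,y,z=tool_in_lane(.173);print(x,y,z,'tip h',(z-85)*np.cos(s)+y*np.sin(s),ob['ft_force'],ob['time_s'])
E
```

```text
-10.874727372495297 -185.4505225377925 194.41130478589386 tip h 61.16179336986558 [-0.75531428 -0.34814305 -0.10324361] 16.15
```

Clear at tip h=61. Now the push, down the slope.

send_rows:
  rows:
    - [0.006,0,0.001,0]
    - [0.012,0,0.0025,0]
    - [0.018,0,0.004,0]
    - [0.025,0,0.00575,0]
    - [0.032,0,0.0075,0]
    - [0.039,0,0.00925,0]
    - [0.046,0,0.011,0]
    - [0.053,0,0.01275,0]
    - [0.06,0,0.0145,0]
    - [0.067,0,0.01625,0]
    - [0.074,0,0.018,0]
    - [0.081,0,0.01975,0]
    - [0.088,0,0.0215,0]
    - [0.095,0,0.02325,0]
    - [0.102,0,0.025,0]
    - [0.109,0,0.02675,0]
    - [0.115,0,0.02825,0]
    - [0.12,0,0.0295,0]
    - [0.124,0,0.0305,0]
    - [0.124,0,0.0305,0]

```text
time_s: 18.15
eef_pos: [0.5567, 0.0581, 0.3374]
tool_rot: [[0.248, 0.969, 0.001], [0.969, -0.248, 0.0], [0.001, 0.0, -1.0]]
ft_force: [-0.6, -1.2, 0.9]
finger_gap: 0.001
```

send_rows:
  rows:
    - [0.002,0,0.0005,0]
    - [0.004,0,0.001,0]
    - [0.006,0,0.0015,0]
    - [0.006,0,0.0015,0]

```text
time_s: 18.55
eef_pos: [0.5581, 0.0635, 0.3361]
tool_rot: [[0.248, 0.969, 0.001], [0.969, -0.248, 0.0], [0.0, 0.001, -1.0]]
ft_force: [0.0, -0.6, -0.0]
finger_gap: 0.003
```

```bash
python3 - <<'E'
from h import *
ob=bot.get_obs();x,y,z=tool_in_lane(.173);print(x,y,z,'tip h',(z-85)*np.cos(s)+y*np.sin(s),ob['ft_force'],ob['time_s'])
E
```

```text
-10.652414651838956 -54.732267148657236 163.1369584609566 tip h 62.52792229588577 [ 0.04190473 -0.5758357  -0.01533356] 18.55
```

send_rows:
  rows:
    - [0.0015,0,0.0004,0]
    - [0.003,0,0.0007,0]
    - [0.003,0,0.0007,0]

```text
time_s: 18.85
eef_pos: [0.5588, 0.0658, 0.3356]
tool_rot: [[0.248, 0.969, -0.0], [0.969, -0.248, -0.002], [-0.002, 0.0, -1.0]]
ft_force: [-0.5, -4.4, 2.2]
finger_gap: -0.002
```

send_rows:
  rows:
    - [0.0015,0,0.0004,0]
    - [0.003,0,0.0007,0]
    - [0.003,0,0.0007,0]

```text
time_s: 19.15
eef_pos: [0.5593, 0.067, 0.3356]
tool_rot: [[0.248, 0.969, -0.002], [0.969, -0.248, -0.007], [-0.008, -0.0, -1.0]]
ft_force: [-5.9, -13.8, 7.7]
finger_gap: 0.001
```

Hard stop reached: the force rose to 15 N and travel stalled. I back off, rise and clear the view.

send_rows:
  rows:
    - [-0.01,0,-0.002,0]
    - [-0.018,0,-0.004,0]
    - [-0.02,0,-0.03,0]
    - [-0.02,0,-0.07,0]
    - [-0.02,0,-0.11,0]
    - [-0.05,-0.04,-0.11,0]
    - [-0.08,-0.08,-0.11,0]
    - [-0.1,-0.12,-0.11,0]
    - [-0.1,-0.16,-0.11,0]
    - [-0.1,-0.18,-0.11,0]
    - [-0.1,-0.18,-0.11,0]
    - [-0.1,-0.18,-0.11,0]

```text
time_s: 20.35
eef_pos: [0.3605, 0.017, 0.4449]
tool_rot: [[0.248, 0.969, 0.002], [0.969, -0.248, -0.0], [0.0, 0.002, -1.0]]
ft_force: [0.0, -0.3, 0.3]
finger_gap: 0.0
```

```bash
python3 - <<'E'
from h import *
d=snap('top','t9.png'); w=snap('wrist','w9.png'); t0=load('top0.png')['image']
ob=bot.get_obs();print(ob['time_s'],ob['ft_force'])
im=d['image'].astype(int); mm=(im.max(2)<45).astype(np.uint8); mm[:, :285]=0; mm[:185]=0;mm[220:]=0;mm[:,350:]=0
n,l,st,ce=cv2.connectedComponentsWithStats(mm)
for i in range(1,n):
    if st[i,4]>8: print('tab top',st[i],ce[i],onlane(d,ce[i],76,False))
a=cv2.resize(d['image'][90:270,240:450,::-1],None,fx=2.2,fy=2.2,interpolation=cv2.INTER_CUBIC)
s0=snap('scene','s9.png')['image']
b=cv2.resize(s0[170:350,140:430,::-1],None,fx=1.1,fy=1.1,interpolation=cv2.INTER_CUBIC)
c=cv2.resize(w['image'][:,:,::-1],None,fx=.5,fy=.5); 
H=a.shape[0]; R=np.zeros((H,320,3),np.uint8); R[:198,:319]=b; R[198:396,:]=c[:198]
cv2.imwrite('pics/fin.png',np.hstack([a,R]))
E
```

```text
20.45 [ 0.18593211  0.08383978 -0.35599862]
tab top [294 201   7  12  57] [296.66666667 206.36842105] [ -8.2 -64.8]
```

View pics/fin.png

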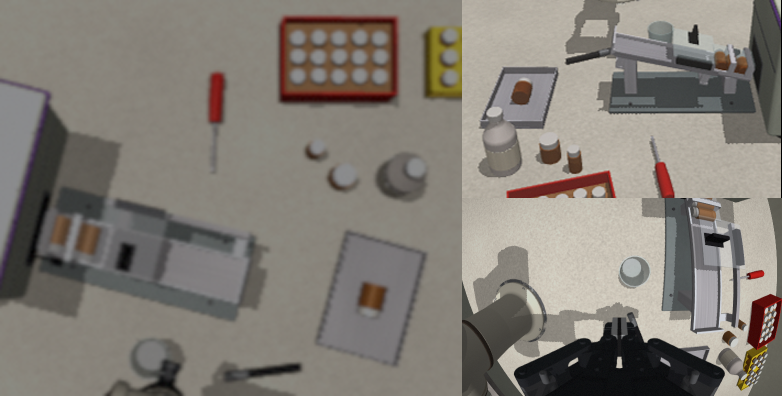

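The final view shows the jar lying in the tray, the vials at the stop and the bystanders unmoved. A quick numeric check that the guard is fully shut, against the same bias in the earlier pictures.

```bash
python3 - <<'E'
from h import *
for f in ('top0.png','t8.png','t9.png'):
    d=load(f); im=d['image'].astype(int); mm=(im.max(2)<45).astype(np.uint8); mm[:, :285]=0; mm[:185]=0;mm[225:]=0;mm[:,350:]=0
    n,l,st,ce=cv2.connectedComponentsWithStats(mm)
    for i in range(1,n):
        if st[i,4]>30: print(f,st[i],onlane(d,ce[i],76,False))
c=load('w9.png'); 
for g in (0,3,6): print(g,[proj(c,lane(x,-56+4-g,81),True).round(1) for x in (-30,10)])
im=c['image'].astype(int); mm=(im.max(2)<45).astype(np.uint8); mm[:,470:600]*=1; mm[:,:470]=0;mm[:,580:]=0;mm[140:]=0;mm[:55]=0
n,l,st,ce=cv2.connectedComponentsWithStats(mm)
for i in range(1,n):
    if st[i,4]>30: print(st[i],ce[i])
for g in (0,3,6): print(g,proj(c,lane(-10,-56-g,67),True))
E
```

```text
top0.png [296 202   8  12  63] [ -8.7 -74.4]
t8.png [327 210   7  11  58] [  -8.2 -182.8]
t9.png [294 201   7  12  57] [ -8.2 -64.8]
0 [array([502.1,  68.4]), array([535.8,  75.6])]
3 [array([502.6,  71.7]), array([536.3,  78.7])]
6 [array([503. ,  74.9]), array([536.8,  81.8])]
[ 484   70   51   29 1027] [506.81012658  83.1187926 ]
0 [511.79763886  80.54320686]
3 [512.19176406  83.59911778]
6 [512.57534372  86.6739146 ]
```

```bash
python3 -c "
from h import *
order.hand_in(); print(bot.get_obs()['time_s'])"
```

```text
the job is handed in; nothing more can be done
the job is handed in; nothing more can be done
```

The job is done and handed in at about 20.5 s on the robot's clock. I pushed the guard up to about 0.12 m open and gripped the jammed vial by its ends. I drew it about 8 mm back up the slope, lifted it out and set it down in the tray with force-checked contact. Then I pushed the guard down to its hard stop and withdrew.

**Last checks:**
- **Jar and vials:** the last picture shows the large vial lying in the middle of the tray. All three vials were at the stop in the wrist view after the lift. In the last picture the stop end looks unchanged, though the hood bracket partly covers the row.
- **Bystanders:** the screwdriver, bottle, beaker, spare vials and marker look unmoved. I judged this by eye only.
- **Guard shut:** the force rose to about 15–17 N with almost no travel, so it was against the stop. The top camera's raw tab reading was u = -65 instead of the nominal -56. That camera read the tab 7 to 9 mm too far uphill in the earlier pictures too, so allowing for that the guard is within about 2 mm of shut. The wrist camera's tab position was rough but agreed with shut to within 3 mm.

**What did not go cleanly:** before closing the guard, the fingertips came down about 8 mm too low and pressed on its plate with about 15 N. I raised them before pushing, and there was no visible effect.

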